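Shut the meter box and push its sealing slide home

TASK

The meter in the open box is ready to be sealed. With the fingertips push the box's window door fully shut, then push the steel sealing slide on the door fully home through its keeper. Only push: do not grip, lift or drag the box or any part of it, and leave everything else on the desk as it is.

Things in the scene. Friction and masses are not known exactly. Their poses are not given: they have to be found in the camera images.
- meter_box: Light grey plastic electricity meter box, about 3 kg, 280 x 200 x 95 mm high, loose on its back on the desk, open side up, a white meter and breaker inside. Origin: centre of its underside, z up. x runs along the 280 mm length; the end with three black cable glands is -x, facing the robot give or take the yaw. y runs across; the door is hinged along the +y side.
- door (a joint): Angle of the window door, rad: 0 shut flat on the box, 1.57 upright, 2.0 its stop, leaning out over the +y side. Starts at 1.65 to 1.95. The hinge is stiff: the door stays where it is left and must be pushed all the way down, with at most about 4 N near its free edge. A rigid stop ends it at 0: press down slowly there.
- door_hinge (a point): Point on the door's hinge axis at mid-length: 100 mm to +y of the box's origin, 99 mm above the desk. The axis is the box's x. The point turns with the door: its -y points from the hinge to the free edge, its z is the normal of the outer face (up when shut).
- door_edge (a point): Middle of the door's free edge, on its outer face: 200 mm from the hinge axis; axes as door_hinge. The door is a panel 280 mm long (x), 200 mm wide, 8 mm thick, grey frame, clear window. Shut, its outer face is 103 mm above the desk. The slide and its channel fill a strip within 18 mm of mid-length; the rest of the outer face is flat and free to push on.
- slide (a joint): Travel of the sealing slide, m: 0 to 0.004 (drawn back) at the start, 0.025 fully home against its stop. It stays where it is left and takes about 2 N to move. It runs away from the hinge (the door's -y). If it is pushed out while the door is open, its nose lands on the keeper and the door cannot shut.
- tab_top (a point): Top centre of the slide's upright steel thumb tab; axes as door_hinge. The tab is 26 mm wide (x), 5 mm thick (y) and stands 26 mm out from the door's outer face; drawn back it is 152 mm from the hinge axis, home 177 mm. Push on its flat hinge-side face. The channel behind it (36 mm wide, from the free edge to 89 mm from the hinge axis) stands 9 mm out: keep fingertips above that.
- keeper (a point): Top middle of the steel keeper, a staple 52 mm long (x) on the middle of the box's -y side, 21 mm out from it, its top 117 mm above the desk. The slide's nose goes under its bridge. Axes as the box.
- canister: Bystander: screw-top tin canister, 84 mm across, 96 mm high, upright beside the box. Origin: centre of its underside.
- cap: Bystander: small yellow plastic seal cap, 38 mm across, 20 mm high. Origin: centre of its underside.
- punch: Bystander: steel punch with knurled grip, 130 mm long, 12 mm thick, lying along its x. Origin: under its middle.
- knob: Bystander: dark brown bakelite switch knob, 48 mm across, 34 mm high. Origin: centre of its underside.
- pliers: Bystander: sealing pliers lying flat along their x, 205 mm long, 70 mm wide, 17 mm high. Origin: on the desk near the middle.
- spare_meter: Bystander: white meter lying on its back, 190 x 112 x 55 mm. Origin: on the desk, 20 mm from its middle.
- seal_tray: Bystander: shallow steel tray of lead seals, 110 x 150 x 24 mm. Origin: centre of its underside.

How it is judged (in metres and radians):
On the way, in this order (a step that is already met when the one before it is completed fails the run):
1. the door is pushed fully shut with the slide still drawn back (value of joint door below 0.025 rad and value of joint slide below 0.012 m), for 0.2 s.
2. the slide is pushed fully home with the door shut (value of joint slide above 0.021 m and value of joint door below 0.025 rad), for 0.2 s.
At the end, for the whole second after the job is handed in: The door is within 0.025 rad of shut, the slide is at least 21 mm along its 25 mm travel, the box rests flat on the desk within 30 mm of where it stood, and no other thing has moved 15 mm or more (all of step 2 and distance of meter_box from where it was at the start of the episode below 0.03 m and height (world z) of meter_box below 0.006 m and angle between meter_box's own z axis and vertical below 0.05 rad and linear speed of meter_box below 0.02 m/s and distance of each of canister, cap, punch, knob, pliers, spare_meter, seal_tray from where it was at the start of the episode below 0.015 m); the robot touches nothing.
It fails at once if the box is lifted or tipped (12 mm, 0.1 rad), or shifted by more than 40 mm (height (world z) of meter_box above 0.012 m or angle between meter_box's own z axis and vertical above 0.1 rad or distance of meter_box from where it was at the start of the episode above 0.04 m).
It fails at once if the tab (faces slide_c1, c2, c3) or the door (faces door_c0, c1) is gripped: pressed on both faces at once ((contact force between the fingers and slide_c1 above 10 N and (contact force between the fingers and slide_c2 above 10 N or contact force between the fingers and slide_c3 above 10 N)) or (contact force between the fingers and door_c0 above 12 N and contact force between the fingers and door_c1 above 12 N)).
It fails at once if the box is pushed with something other than the fingers (more than 5 N) (contact force between the arm and meter_box above 5 N).
It fails at once if another thing on the desk is moved by more than 20 mm (distance of any of canister, cap, punch, knob, pliers, spare_meter, seal_tray from where it was at the start of the episode above 0.02 m).
It also fails if it takes over 48 s, if anything falls off the work surface, if the arm or the gripper's body presses on something with over 40 N, if the wrist force passes 120 N, or if a joint passes its speed limit or range.

ROBOT

A 6-joint arm with a two-finger parallel gripper is mounted at the origin on the work surface. World frame = base frame: x ahead of the robot, y to its left, z up, the work surface at z = 0. Lengths are in mm, angles in rad, forces in N, time in s.
With the tool pointing down it reaches from about 275 to 1000 mm from the base axis. Payload 8.4 kg.
Tool frame: the origin (TCP) lies midway between the tips of the shut fingers; the grasp point (between the pads) lies 19 mm behind it; z points along the fingers, y is the line along which they close (so a half turn about z gives the same grasp; the last joint's range is limited). The gripper opens to 85 mm and grips with 20 to 120 N. Pads are 22 mm wide; open, the fingers measure 114 mm over their backs; the gripper's body (76 mm by 85 mm) begins 54 mm behind the grasp point. The pads swing forward as they close: fully open they stand 13 mm farther back than shut.
Start: joints at [-1.179, 0.353, 1.633, -0, 1.155, -0.002], TCP at [239.811, -577.164, 231.281] pointing down, gripper open.
Joint ranges: [-2.63, 2.63], [-0.92, 2.1], [0.06, 2.66], [-1.3, 4.44], [0, 2.69], [-3.02, 3.02]. Speed limits (rad/s): [2.22, 2.22, 2.79, 3.14, 3.14, 3.14].

INTERFACE

Orientations are given as [roll, pitch, yaw] about the fixed x, y, z axes, in that order (R = Rz(yaw) Ry(pitch) Rx(roll)).
In Python, from rig import r gives the robot as it stands.
- The arm moves only by the tool servo_tool, never from a script. Its argument "deltas" is a list of rows, each an object of numbers: "x", "y", "z": the shift along the world's x, y, z in mm; "rx", "ry", "rz": the turn, a rotation vector about the world's x, y, z in rad; "gripper": the gripper's target within -1 to 1 (fully open at 1, half-way at 0, shut at -1). A call has 1 to 10 rows; each row is the pose to reach, as a shift and turn from the pose commanded when the call began; what a row does not reach only later rows make up. A row lasts 1/10 s, in which the tool goes at most 50 mm and 8.59 degrees, less where a joint would pass 70% of its speed; a pose out of reach is approached as far as the arm can. A call with a gripper value outside its range is refused whole. The fingers move at their own pace and stop on an object; "newtons" is the grip in N (left out, the last holds). Time passes only in rows, so rows that repeat a pose let the fingers close. It gives the time, the measured TCP pose, the force, the opening and the grip force at its end, in the units of the state.
- r.sense(): the state, without advancing time (a new reading comes with each control period).
- r.grab_frame(name): name is "scene" or "top" or "wrist"; returns the picture (400x640x3 uint8, blue, green, red); there is no depth.
- r.camera_params(name): a dict with "mtx" (3x3 intrinsics, pixels), "eye" and "orientation" of the camera in the world. Camera axes: x right, y down, z forward; pixel columns grow to the right and rows downward; lengths in mm; the calibration is good to about 2 mm. A picture is of the moment at which its call begins: read the wrist's pose just before it. camera_params takes no time and is no camera call; for the wrist camera it gives the pose at the moment of the call.
- r.sign_off(): hands the job in; it is judged then, once.
Trained networks look in the newest picture that a camera, given by its name, has taken for a name from the list of things; names that differ only in an ending like _2 or _b are one class to them, and where a whole thing is asked for, a point or a joint stands for the part that bears it (a point fixed in the world has none). Each returns a list of dicts, best first, with "conf" (0 to 1); they miss things now and then, are a little off and sometimes report something else, mostly with a low value. They report only what shows in the picture. A call takes as long as a camera call.
- r.recognise(name, camera): "box" ([left, top, width, height] in pixels, round what is visible of it).
The state is a dict: "clock": time; "qpos": joint angles; "qvel": joint speeds; "joint_efforts": joint torques, N m; "eef_pos": TCP position; "tcp_rot": TCP orientation; "contact_force": force on the tool from outside, world axes, zero at the start; "wrist_torque": the same for the moment, N m; "opening": opening from 0.0 (shut) to 1.0 (fully open); "grasp_force": force on a finger pad.
Only numpy, scipy, OpenCV 4.12 (cv2) and the standard library are available. Lean on these libraries where they do the work, as an engineer would, in place of code of your own. Each camera call takes 0.05 s, during which the arm holds its last target. There are 200 camera calls.

## Working session

There is one attempt and no reset: what is moved stays moved. The work goes in short steps, Python scripts to look and compute and a tool call to move; the robot and the scene stay as the last step left them, time stands still between calls to the robot, and variables do not carry over. Pictures are saved under pics/ and viewed, at most 10 in all, crops included, and the job is handed in when it is done.

Besides the shell and the picture viewer there is one more tool, called after "Request:" as name(argument=value, ...), one argument or row to a line, values as JSON. servo_tool: Moves the arm, as the interface text tells. Its arguments: {"type":"object","properties":{"deltas":{"type":"array","items":{"type":"object","properties":{"x":{"type":"number"},"y":{"type":"number"},"z":{"type":"number"},"rx":{"type":"number"},"ry":{"type":"number"},"rz":{"type":"number"},"gripper":{"type":"number"}}}},"newtons":{"type":"number"}},"required":["deltas"]}

```bash
mkdir -p pics
python3 - <<'E'
from rig import r
import cv2
for c in("scene","top"):
    im=r.grab_frame(c);cv2.imwrite(f"pics/{c}0.png",im)
    p=r.camera_params(c);print(c,p)
    for n in("meter_box","door","slide","keeper","canister"):
        print(n,[(d["box"],round(d["conf"],2)) for d in r.recognise(n,c)[:2]])
print(r.sense())
E
```

```text
scene {'mtx': array([[364.87096907,   0.        , 315.5647855 ],
       [  0.        , 364.87096907, 199.71750934],
       [  0.        ,   0.        ,   1.        ]]), 'eye': array([975.67620615, 226.56517255, 909.35825844]), 'orientation': array([-2.61331065, -0.01131982,  2.06255762])}
meter_box [([243.5, 149.0, 162.6, 123.4], 0.56)]
door [([299.3, 152.9, 105.7, 104.1], 0.89)]
slide [([354.4, 191.9, 18.3, 20.4], 0.53), ([247.4, 149.3, 157.2, 124.4], 0.41)]
keeper [([245.9, 152.0, 159.3, 121.6], 0.85)]
canister [([249.8, 139.7, 28.4, 36.5], 0.65)]
top {'mtx': array([[415.12783887,   0.        , 317.47716557],
       [  0.        , 415.12783887, 202.44408924],
       [  0.        ,   0.        ,   1.        ]]), 'eye': array([ 344.25941505,   -3.12140941, 1454.70508564]), 'orientation': array([-2.97755105,  0.00599316, -1.55802519])}
meter_box [([261.2, 136.5, 98.9, 123.2], 0.85)]
door [([257.7, 136.8, 47.8, 100.9], 0.88)]
slide [([255.2, 135.9, 108.2, 123.4], 0.63)]
keeper []
canister [([362.7, 218.5, 31.3, 24.0], 0.59), ([427.7, 193.1, 20.5, 56.2], 0.38)]
{'clock': 0.6, 'qpos': array([-1.17940631e+00,  3.53042791e-01,  1.63340168e+00,  3.59856520e-05,
        1.15523768e+00, -2.35349275e-03]), 'qvel': array([ 0.00126673, -0.00086435, -0.00061999, -0.00116548, -0.00071036,
       -0.00051437]), 'joint_efforts': array([ 1.14694258e-04, -6.04865813e+01, -3.42311239e+01,  8.64319372e-05,
        1.41582907e-03, -2.96306425e-06]), 'eef_pos': array([ 239.81191233, -577.14591516,  231.2535031 ]), 'tcp_rot': array([-3.14150323e+00, -3.31321999e-05,  3.93728980e-01]), 'contact_force': array([ 0.61491884, -0.31376523, -0.31396421]), 'wrist_torque': array([ 0.0771998 ,  0.00988844, -0.00410156]), 'grasp_force': 0.0, 'opening': 0.9981713924851537}
```

View pics/top0.png

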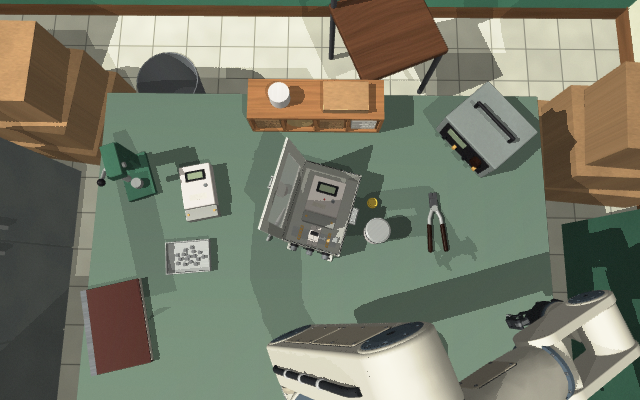

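View pics/scene0.png

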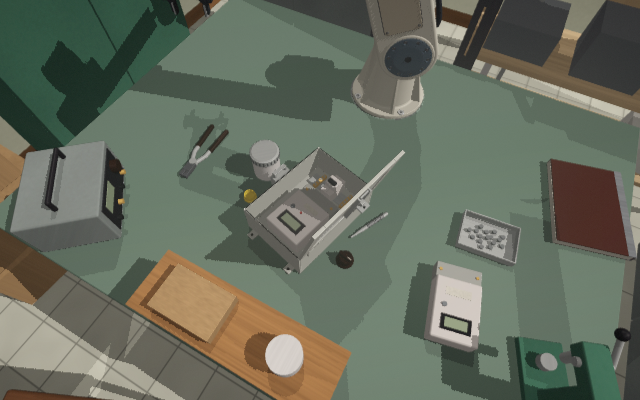

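The top view shows the box at about (310,205), its glands toward the robot at the bottom and the door open on the left. The canister is at (376,231) and the cap at (372,202). The scene view shows the door from (404,152) to (315,245), with the punch and knob beyond the hinge side. I'll zoom in to pick corners.

Run:
```python
import cv2
a=cv2.imread("pics/top0.png")[125:275,245:405];cv2.imwrite("pics/tz.png",cv2.resize(a,None,fx=4,fy=4,interpolation=cv2.INTER_CUBIC)[:600])
a=cv2.imread("pics/scene0.png")[135:285,225:425];cv2.imwrite("pics/sz.png",cv2.resize(a,None,fx=4,fy=4,interpolation=cv2.INTER_CUBIC))
```

```text
(no output)
```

View pics/tz.png

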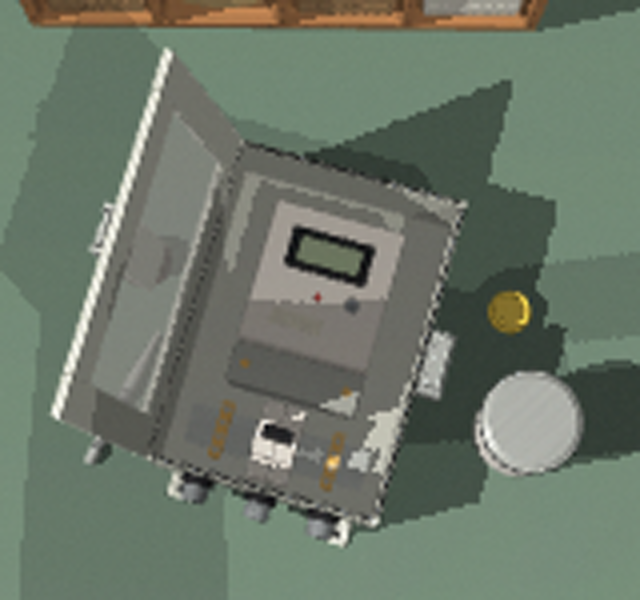

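View pics/sz.png

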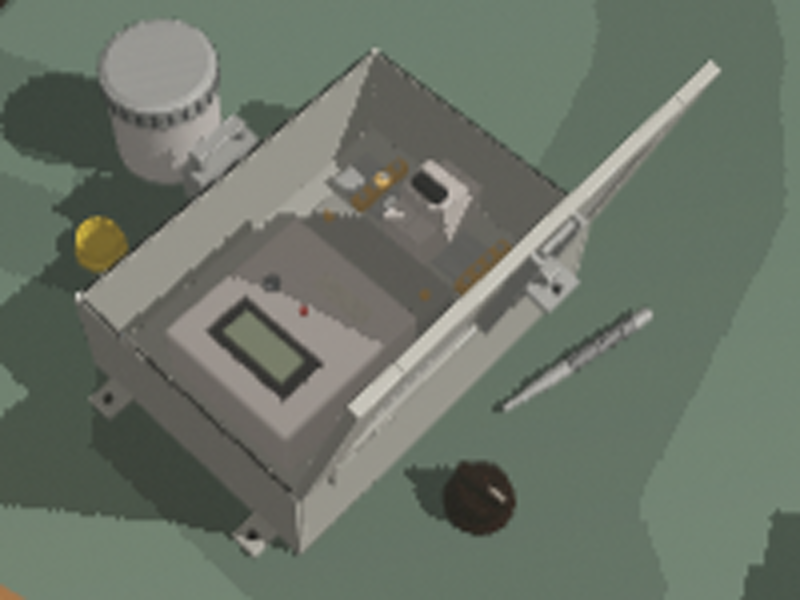

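```bash
cat > h.py <<'E'
import numpy as np
from scipy.spatial.transform import Rotation as R
def proj(p,P):
    M=R.from_euler("xyz",p["orientation"]).as_matrix()
    c=(np.atleast_2d(P)-p["eye"])@M; u=c@p["mtx"].T
    return u[:,:2]/u[:,2:]
def box2w(s,P):
    P=np.atleast_2d(P); c,n=np.cos(s[2]),np.sin(s[2])
    return np.c_[s[0]+c*P[:,0]-n*P[:,1], s[1]+n*P[:,0]+c*P[:,1],P[:,2]]
def door(a,x,d,h):  # d from hinge, h normal above hinge plane -> box coords
    return np.array([x,100-d*np.cos(a)-h*np.sin(a)*-1*-1*-1 if 0 else 100-d*np.cos(a)+h*np.sin(a),99+d*np.sin(a)+h*np.cos(a)])
E
python3 - <<'E'
from rig import r
from h import *
from scipy.optimize import least_squares
T,S=r.camera_params("top"),r.camera_params("scene")
t=np.array([[465,205],[375,522],[243,145],[155,458],[167,52],[57,412]])/4+[244.6,124.6]
s=np.array([[80,297],[376,50],[300,500],[570,190],[356,411],[716,65]])/4+[224.6,134.6]
def res(q):
    L=[[140,-100,95],[-140,-100,95],[140,100,95],[-140,100,95],door(q[3],140,200,0),door(q[3],-140,200,0)]
    W=box2w(q,L); return np.r_[(proj(T,W)-t).ravel(),(proj(S,W)-s).ravel()]
o=least_squares(res,[400,30,-.2,1.8],loss="soft_l1");print(o.x,o.fun.reshape(-1,2).round(1))
np.save("q.npy",o.x); q=o.x
for n,P in dict(edge=door(q[3],0,200,4),edge70=door(q[3],70,190,4),edgem70=door(q[3],-70,190,4),edgex=door(q[3],140,200,4),tab=door(q[3],0,152,30)).items(): print(n,box2w(q,P).round(0),proj(T,box2w(q,P)).round(0))
E
```

```text
[ 5.54710276e+02 -6.63494273e+00 -2.63300389e-01  1.80400465e+00] [[ 1.  -0.7]
 [ 1.4  1. ]
 [-0.8 -1.4]
 [-2.5  0.2]
 [ 0.4 -0.4]
 [-0.4  1.8]
 [-1.7 -0.2]
 [-0.5 -1.2]
 [-0.6  0.4]
 [ 6.3  5.1]
 [ 0.2  0. ]
 [ 0.5 -0.7]]
edge [[594. 138. 293.]] [[272. 182.]]
edge70 [[661. 118. 283.]] [[280. 160.]]
edgem70 [[526. 154. 283.]] [[266. 206.]]
edgex [[729. 102. 293.]] [[286. 137.]]
tab [[597. 152. 240.]] [[269. 185.]]
```

Request:
servo_tool(
  deltas=[
    {"z": 50, "gripper": -1},
    {"z": 100, "gripper": -1},
    {"z": 150, "gripper": -1},
    {"z": 155, "x": 18, "y": 45, "rz": 0.13, "gripper": -1},
    {"z": 155, "x": 36, "y": 90, "rz": 0.26, "gripper": -1},
    {"z": 155, "x": 54, "y": 135, "rz": 0.39, "gripper": -1},
    {"z": 155, "x": 72, "y": 180, "rz": 0.52, "gripper": -1},
    {"z": 155, "x": 90, "y": 225, "rz": 0.65, "gripper": -1},
    {"z": 155, "x": 108, "y": 270, "rz": 0.78, "gripper": -1},
    {"z": 155, "x": 126, "y": 315, "rz": 0.914, "gripper": -1},
  ],
)

```text
invalid input
```

Request:
servo_tool(
  deltas=[
    {"x": 18, "y": 45},
    {"x": 36, "y": 90},
    {"x": 55, "y": 136},
    {"x": 73, "y": 182},
    {"x": 92, "y": 227},
    {"x": 110, "y": 273},
    {"x": 129, "y": 319},
    {"x": 148, "y": 365},
    {"x": 167, "y": 411},
    {"x": 186, "y": 458},
  ],
)

```text
invalid input
```

Request:
servo_tool(
  deltas=[
    {"x": 0, "y": 0, "z": 50, "rx": 0, "ry": 0, "rz": 0, "gripper": -1},
  ],
)

```text
clock: 0.7
eef_pos: [238.4, -573.8, 275.4]
tcp_rot: [-3.13, -0.0, 0.394]
contact_force: [0.5, -0.6, 0.4]
opening: 0.853
grasp_force: 0.0
```

Request:
servo_tool(
  deltas=[
    {"x": 0, "y": 0, "z": 50, "rx": 0, "ry": 0, "rz": 0, "gripper": -1},
    {"x": 0, "y": 0, "z": 100, "rx": 0, "ry": 0, "rz": 0, "gripper": -1},
    {"x": 18, "y": 45, "z": 105, "rx": 0, "ry": 0, "rz": 0.13, "gripper": -1},
    {"x": 36, "y": 90, "z": 105, "rx": 0, "ry": 0, "rz": 0.26, "gripper": -1},
    {"x": 54, "y": 135, "z": 105, "rx": 0, "ry": 0, "rz": 0.39, "gripper": -1},
    {"x": 72, "y": 180, "z": 105, "rx": 0, "ry": 0, "rz": 0.52, "gripper": -1},
    {"x": 90, "y": 225, "z": 105, "rx": 0, "ry": 0, "rz": 0.65, "gripper": -1},
    {"x": 108, "y": 270, "z": 105, "rx": 0, "ry": 0, "rz": 0.78, "gripper": -1},
    {"x": 126, "y": 315, "z": 105, "rx": 0, "ry": 0, "rz": 0.914, "gripper": -1},
  ],
)

```text
clock: 1.6
eef_pos: [366.0, -260.4, 386.5]
tcp_rot: [3.141, 0.0, 1.313]
contact_force: [-0.2, -0.5, -0.5]
opening: -0.0
grasp_force: 0.0
```

Request:
servo_tool(
  deltas=[
    {"x": 18, "y": 45, "z": 0, "rx": 0, "ry": 0, "rz": 0, "gripper": -1},
    {"x": 36, "y": 90, "z": 0, "rx": 0, "ry": 0, "rz": 0, "gripper": -1},
    {"x": 55, "y": 136, "z": 0, "rx": 0, "ry": 0, "rz": 0, "gripper": -1},
    {"x": 73, "y": 182, "z": 0, "rx": 0, "ry": 0, "rz": 0, "gripper": -1},
    {"x": 92, "y": 227, "z": 0, "rx": 0, "ry": 0, "rz": 0, "gripper": -1},
    {"x": 110, "y": 273, "z": 0, "rx": 0, "ry": 0, "rz": 0, "gripper": -1},
    {"x": 129, "y": 319, "z": 0, "rx": 0, "ry": 0, "rz": 0, "gripper": -1},
    {"x": 148, "y": 365, "z": 0, "rx": 0, "ry": 0, "rz": 0, "gripper": -1},
    {"x": 167, "y": 411, "z": 0, "rx": 0, "ry": 0, "rz": 0, "gripper": -1},
    {"x": 186, "y": 458, "z": 0, "rx": 0, "ry": 0, "rz": 0, "gripper": -1},
  ],
)

```text
clock: 2.6
eef_pos: [551.9, 197.4, 386.4]
tcp_rot: [3.141, -0.0, 1.308]
contact_force: [0.8, -1.4, 0.2]
opening: -0.002
grasp_force: 0.0
```

Request:
servo_tool(
  deltas=[
    {"x": 0, "y": 0, "z": -45, "rx": 0, "ry": 0, "rz": 0, "gripper": -1},
    {"x": 0, "y": 0, "z": -90, "rx": 0, "ry": 0, "rz": 0, "gripper": -1},
    {"x": 0, "y": 0, "z": -120, "rx": 0, "ry": 0, "rz": 0, "gripper": -1},
    {"x": 0, "y": 0, "z": -120, "rx": 0, "ry": 0, "rz": 0, "gripper": -1},
  ],
)

```text
clock: 3.0
eef_pos: [549.0, 194.5, 261.9]
tcp_rot: [-3.135, 0.004, 1.308]
contact_force: [-0.7, -1.4, 0.3]
opening: 0.001
grasp_force: 0.0
```

Run:
```python
from rig import r
from h import *
import cv2
a=r.grab_frame("scene")[105:285,225:465];cv2.imwrite("pics/s1.png",cv2.resize(a,None,fx=3,fy=3,interpolation=cv2.INTER_CUBIC))
q=np.load("q.npy"); p=r.sense()["eef_pos"]; print(p)
pts=[[-55,161,265],[-55,115,278]]
for a in np.arange(1.45,-.01,-.145): P=door(a,-55,182,4); pts.append([-55,P[1]+11,P[2]])
print((box2w(q,pts)-p).round(0))
```

```text
[550.53104306 194.91897308 264.94989887]
[[  -7.  -32.    0.]
 [ -19.  -76.   13.]
 [ -25.  -97.   15.]
 [ -31. -122.   11.]
 [ -38. -147.    3.]
 [ -44. -170.   -9.]
 [ -50. -190.  -24.]
 [ -55. -209.  -42.]
 [ -59. -225.  -63.]
 [ -63. -238.  -86.]
 [ -65. -247. -110.]
 [ -67. -253. -136.]
 [ -67. -256. -162.]]
```

View pics/s1.png

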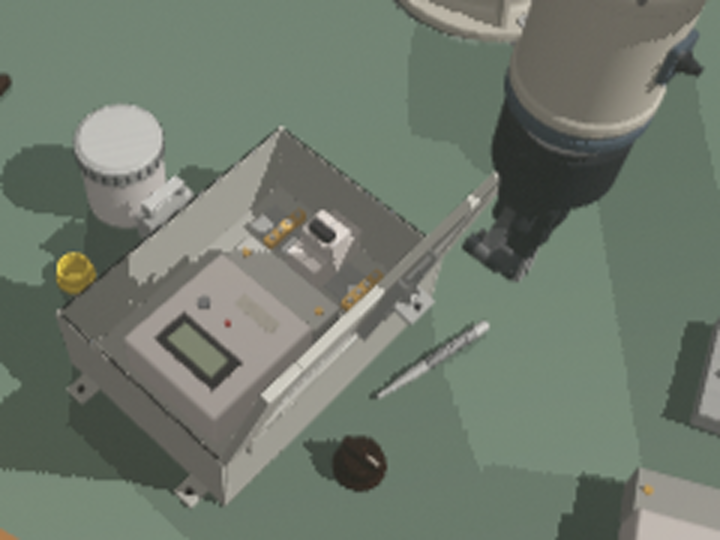

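The fingertips, at about (495,255), are outside the door with a clear gap. Next I push the door over the top.

Request:
servo_tool(
  deltas=[
    {"x": -4, "y": -16, "z": 0, "rx": 0, "ry": 0, "rz": 0, "gripper": -1},
    {"x": -7, "y": -26, "z": 1, "rx": 0, "ry": 0, "rz": 0, "gripper": -1},
    {"x": -9, "y": -34, "z": 2, "rx": 0, "ry": 0, "rz": 0, "gripper": -1},
    {"x": -11, "y": -42, "z": 4, "rx": 0, "ry": 0, "rz": 0, "gripper": -1},
    {"x": -13, "y": -50, "z": 6, "rx": 0, "ry": 0, "rz": 0, "gripper": -1},
    {"x": -15, "y": -58, "z": 8, "rx": 0, "ry": 0, "rz": 0, "gripper": -1},
    {"x": -17, "y": -67, "z": 11, "rx": 0, "ry": 0, "rz": 0, "gripper": -1},
    {"x": -20, "y": -77, "z": 13, "rx": 0, "ry": 0, "rz": 0, "gripper": -1},
    {"x": -23, "y": -87, "z": 14, "rx": 0, "ry": 0, "rz": 0, "gripper": -1},
    {"x": -26, "y": -98, "z": 15, "rx": 0, "ry": 0, "rz": 0, "gripper": -1},
  ],
)

```text
clock: 4.05
eef_pos: [525.2, 96.4, 281.2]
tcp_rot: [-3.141, 0.0, 1.308]
contact_force: [1.1, 2.5, -1.1]
opening: -0.007
grasp_force: 1.4
```

Request:
servo_tool(
  deltas=[
    {"x": -3, "y": -12, "z": -2, "rx": 0, "ry": 0, "rz": 0, "gripper": -1},
    {"x": -6, "y": -25, "z": -4, "rx": 0, "ry": 0, "rz": 0, "gripper": -1},
    {"x": -9, "y": -38, "z": -8, "rx": 0, "ry": 0, "rz": 0, "gripper": -1},
    {"x": -13, "y": -50, "z": -12, "rx": 0, "ry": 0, "rz": 0, "gripper": -1},
    {"x": -16, "y": -62, "z": -18, "rx": 0, "ry": 0, "rz": 0, "gripper": -1},
    {"x": -19, "y": -73, "z": -24, "rx": 0, "ry": 0, "rz": 0, "gripper": -1},
    {"x": -22, "y": -83, "z": -31, "rx": 0, "ry": 0, "rz": 0, "gripper": -1},
    {"x": -25, "y": -93, "z": -39, "rx": 0, "ry": 0, "rz": 0, "gripper": -1},
    {"x": -27, "y": -103, "z": -48, "rx": 0, "ry": 0, "rz": 0, "gripper": -1},
    {"x": -30, "y": -112, "z": -57, "rx": 0, "ry": 0, "rz": 0, "gripper": -1},
  ],
)

```text
clock: 5.05
eef_pos: [495.5, -15.7, 223.4]
tcp_rot: [3.141, 0.0, 1.308]
contact_force: [1.4, 1.5, 0.7]
opening: 0.0
grasp_force: 0.8
```

Request:
servo_tool(
  deltas=[
    {"x": -2, "y": -8, "z": -10, "rx": 0, "ry": 0, "rz": 0, "gripper": -1},
    {"x": -4, "y": -16, "z": -21, "rx": 0, "ry": 0, "rz": 0, "gripper": -1},
    {"x": -6, "y": -23, "z": -32, "rx": 0, "ry": 0, "rz": 0, "gripper": -1},
    {"x": -8, "y": -29, "z": -44, "rx": 0, "ry": 0, "rz": 0, "gripper": -1},
    {"x": -9, "y": -34, "z": -56, "rx": 0, "ry": 0, "rz": 0, "gripper": -1},
    {"x": -10, "y": -38, "z": -68, "rx": 0, "ry": 0, "rz": 0, "gripper": -1},
    {"x": -11, "y": -41, "z": -80, "rx": 0, "ry": 0, "rz": 0, "gripper": -1},
    {"x": -12, "y": -44, "z": -92, "rx": 0, "ry": 0, "rz": 0, "gripper": -1},
    {"x": -12, "y": -46, "z": -101, "rx": 0, "ry": 0, "rz": 0, "gripper": -1},
    {"x": -12, "y": -47, "z": -108, "rx": 0, "ry": 0, "rz": 0, "gripper": -1},
  ],
)

```text
clock: 6.05
eef_pos: [483.2, -61.8, 115.3]
tcp_rot: [-3.141, 0.0, 1.308]
contact_force: [-1.0, 0.5, 0.2]
opening: 0.001
grasp_force: 0.4
```

Request:
servo_tool(
  deltas=[
    {"x": 0, "y": 0, "z": -2, "rx": 0, "ry": 0, "rz": 0, "gripper": -1},
    {"x": 0, "y": 0, "z": -4, "rx": 0, "ry": 0, "rz": 0, "gripper": -1},
    {"x": 0, "y": 0, "z": -6, "rx": 0, "ry": 0, "rz": 0, "gripper": -1},
    {"x": 0, "y": 0, "z": -8, "rx": 0, "ry": 0, "rz": 0, "gripper": -1},
    {"x": 0, "y": 0, "z": -9, "rx": 0, "ry": 0, "rz": 0, "gripper": -1},
    {"x": 0, "y": 0, "z": -10, "rx": 0, "ry": 0, "rz": 0, "gripper": -1},
    {"x": 0, "y": 0, "z": -10, "rx": 0, "ry": 0, "rz": 0, "gripper": -1},
  ],
)

```text
clock: 6.75
eef_pos: [483.7, -61.8, 106.3]
tcp_rot: [3.141, -0.0, 1.308]
contact_force: [-0.4, 0.1, 0.6]
opening: -0.001
grasp_force: 0.0
```

Request:
servo_tool(
  deltas=[
    {"x": 0, "y": 0, "z": -1, "rx": 0, "ry": 0, "rz": 0, "gripper": -1},
    {"x": 0, "y": 0, "z": -2, "rx": 0, "ry": 0, "rz": 0, "gripper": -1},
    {"x": 0, "y": 0, "z": -3, "rx": 0, "ry": 0, "rz": 0, "gripper": -1},
    {"x": 0, "y": 0, "z": -3, "rx": 0, "ry": 0, "rz": 0, "gripper": -1},
  ],
)

```text
clock: 7.15
eef_pos: [483.5, -61.8, 103.1]
tcp_rot: [-3.141, -0.0, 1.308]
contact_force: [-0.4, -0.1, 0.4]
opening: 0.001
grasp_force: 0.0
```

Run:
```python
from rig import r
import cv2
a=r.grab_frame("scene")[105:285,225:465];cv2.imwrite("pics/s2.png",cv2.resize(a,None,fx=3,fy=3,interpolation=cv2.INTER_CUBIC))
s=r.sense();print(s["eef_pos"],s["contact_force"])
```

```text
[483.44440106 -61.79198659 103.16831977] [-0.09138556 -0.29123283  0.06930216]
```

View pics/s2.png

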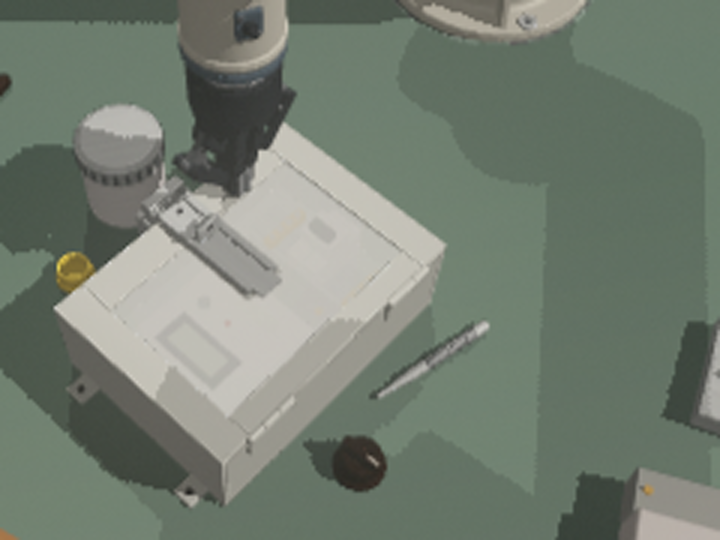

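The door is down flat. I'll press slowly until the stop shows up in the force.

Request:
servo_tool(
  deltas=[
    {"x": 0, "y": 0, "z": -1, "rx": 0, "ry": 0, "rz": 0, "gripper": -1},
    {"x": 0, "y": 0, "z": -2, "rx": 0, "ry": 0, "rz": 0, "gripper": -1},
    {"x": 0, "y": 0, "z": -2, "rx": 0, "ry": 0, "rz": 0, "gripper": -1},
  ],
)

```text
clock: 7.5
eef_pos: [483.6, -61.8, 102.8]
tcp_rot: [-3.142, -0.0, 1.308]
contact_force: [-7.9, 1.4, 24.2]
opening: -0.001
grasp_force: 12.1
```

Request:
servo_tool(
  deltas=[
    {"x": 0, "y": 0, "z": 15, "rx": 0, "ry": 0, "rz": 0, "gripper": -1},
    {"x": 0, "y": 0, "z": 50, "rx": 0, "ry": 0, "rz": 0, "gripper": -1},
    {"x": 33, "y": 18, "z": 60, "rx": 0, "ry": 0, "rz": 0, "gripper": -1},
    {"x": 66, "y": 35, "z": 60, "rx": 0, "ry": 0, "rz": 0, "gripper": -1},
    {"x": 66, "y": 35, "z": 60, "rx": 0, "ry": 0, "rz": 0, "gripper": -1},
  ],
)

```text
clock: 8.0
eef_pos: [553.7, -25.3, 162.3]
tcp_rot: [3.137, -0.002, 1.309]
contact_force: [-0.2, 0.0, -0.6]
opening: -0.002
grasp_force: 0.0
```

Run:
```python
from rig import r
from h import *
import cv2
a=r.grab_frame("scene");S=r.camera_params("scene");q=np.load("q.npy")
print(r.sense()["eef_pos"])
L={"tab":door(0,0,152,30),"c+-":[140,-100,103],"c--":[-140,-100,103],"c++":[140,100,103],"c-+":[-140,100,103]}
x0,y0=235,130;a=cv2.resize(a[y0:y0+140,x0:x0+160],None,fx=4,fy=4,interpolation=cv2.INTER_CUBIC)
for n,P in L.items():
    u=proj(S,box2w(q,P))[0];v=(u-[x0-.4,y0-.4])*4
    cv2.circle(a,tuple(int(k) for k in v),3,(0,0,255),1);print(n,box2w(q,P).round(),v.round())
cv2.imwrite("pics/s3.png",a)
for n in("slide","tab_top"):
    print(n,[(d["box"],round(d["conf"],2)) for d in r.recognise(n,"scene")[:2]])
```

```text
[551.05721932 -25.98803005 161.38642925]
tab [[541. -57. 129.]] [240. 197.]
c+- [[ 664. -140.  103.]] [ 31. 310.]
c-- [[394. -67. 103.]] [334.  58.]
c++ [[716.  53. 103.]] [257. 516.]
c-+ [[446. 126. 103.]] [557. 224.]
slide [([286.5, 180.3, 35.0, 21.2], 0.59)]
tab_top [([289.0, 181.5, 26.8, 22.4], 0.58)]
```

View pics/s3.png

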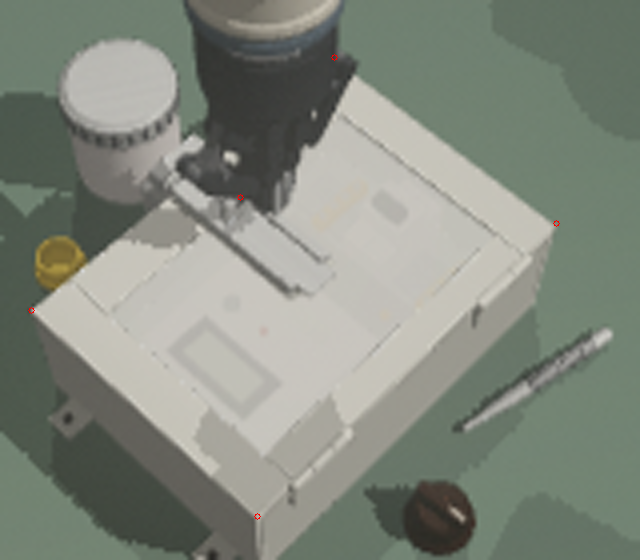

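Request:
servo_tool(
  deltas=[
    {"x": 0, "y": 0, "z": -20, "rx": 0, "ry": 0, "rz": 0, "gripper": -1},
    {"x": 0, "y": 0, "z": -35, "rx": 0, "ry": 0, "rz": 0, "gripper": -1},
    {"x": 0, "y": 0, "z": -43, "rx": 0, "ry": 0, "rz": 0, "gripper": -1},
    {"x": 0, "y": 0, "z": -43, "rx": 0, "ry": 0, "rz": 0, "gripper": -1},
    {"x": 0, "y": 0, "z": -43, "rx": 0, "ry": 0, "rz": 0, "gripper": -1},
  ],
)

```text
clock: 8.65
eef_pos: [549.4, -27.1, 118.5]
tcp_rot: [-3.141, 0.0, 1.307]
contact_force: [0.5, 1.0, 0.4]
opening: -0.003
grasp_force: 0.0
```

Request:
servo_tool(
  deltas=[
    {"x": -1.3, "y": -4.8, "z": 0, "rx": 0, "ry": 0, "rz": 0, "gripper": -1},
    {"x": -2.6, "y": -9.6, "z": 0, "rx": 0, "ry": 0, "rz": 0, "gripper": -1},
    {"x": -3.9, "y": -14.5, "z": 0, "rx": 0, "ry": 0, "rz": 0, "gripper": -1},
    {"x": -4.7, "y": -17.4, "z": 0, "rx": 0, "ry": 0, "rz": 0, "gripper": -1},
    {"x": -5.5, "y": -20.3, "z": 0, "rx": 0, "ry": 0, "rz": 0, "gripper": -1},
    {"x": -6.2, "y": -23.2, "z": 0, "rx": 0, "ry": 0, "rz": 0, "gripper": -1},
    {"x": -7.0, "y": -26, "z": 0, "rx": 0, "ry": 0, "rz": 0, "gripper": -1},
    {"x": -7.8, "y": -29, "z": 0, "rx": 0, "ry": 0, "rz": 0, "gripper": -1},
  ],
)

```text
clock: 9.45
eef_pos: [541.8, -55.9, 118.4]
tcp_rot: [3.141, -0.0, 1.308]
contact_force: [0.1, 1.1, 1.7]
opening: -0.002
grasp_force: 0.9
```

Request:
servo_tool(
  deltas=[
    {"x": -0.5, "y": -1.9, "z": 0, "rx": 0, "ry": 0, "rz": 0, "gripper": -1},
    {"x": -1, "y": -3.9, "z": 0, "rx": 0, "ry": 0, "rz": 0, "gripper": -1},
    {"x": -1.6, "y": -5.8, "z": 0, "rx": 0, "ry": 0, "rz": 0, "gripper": -1},
    {"x": -2.1, "y": -7.7, "z": 0, "rx": 0, "ry": 0, "rz": 0, "gripper": -1},
    {"x": -2.3, "y": -8.7, "z": 0, "rx": 0, "ry": 0, "rz": 0, "gripper": -1},
    {"x": -2.6, "y": -9.7, "z": 0, "rx": 0, "ry": 0, "rz": 0, "gripper": -1},
    {"x": -2.6, "y": -9.7, "z": 0, "rx": 0, "ry": 0, "rz": 0, "gripper": -1},
  ],
)

```text
clock: 10.15
eef_pos: [539.1, -65.7, 118.3]
tcp_rot: [-3.142, 0.0, 1.308]
contact_force: [0.2, 0.9, 1.0]
opening: -0.002
grasp_force: 0.3
```

Not yet at the stop; I'll go on in 1 mm steps.

Request:
servo_tool(
  deltas=[
    {"x": -0.3, "y": -1, "z": 0, "rx": 0, "ry": 0, "rz": 0, "gripper": -1},
    {"x": -0.5, "y": -1.9, "z": 0, "rx": 0, "ry": 0, "rz": 0, "gripper": -1},
    {"x": -0.6, "y": -2.4, "z": 0, "rx": 0, "ry": 0, "rz": 0, "gripper": -1},
    {"x": -0.6, "y": -2.4, "z": 0, "rx": 0, "ry": 0, "rz": 0, "gripper": -1},
  ],
)

```text
clock: 10.55
eef_pos: [538.8, -66.8, 118.3]
tcp_rot: [-3.142, -0.002, 1.307]
contact_force: [1.4, 7.8, -0.0]
opening: -0.004
grasp_force: 4.3
```

The stop shows at 8 N. I'll back off, retreat and check.

Request:
servo_tool(
  deltas=[
    {"x": 3, "y": 10, "z": 0, "rx": 0, "ry": 0, "rz": 0, "gripper": -1},
    {"x": 5, "y": 20, "z": 20, "rx": 0, "ry": 0, "rz": 0, "gripper": -1},
    {"x": 5, "y": 20, "z": 65, "rx": 0, "ry": 0, "rz": 0, "gripper": -1},
    {"x": 5, "y": 20, "z": 110, "rx": 0, "ry": 0, "rz": 0, "gripper": -1},
    {"x": -20, "y": 50, "z": 140, "rx": 0, "ry": 0, "rz": 0, "gripper": -1},
    {"x": -40, "y": 95, "z": 150, "rx": 0, "ry": 0, "rz": 0, "gripper": -1},
    {"x": -60, "y": 140, "z": 150, "rx": 0, "ry": 0, "rz": 0, "gripper": -1},
    {"x": -80, "y": 185, "z": 150, "rx": 0, "ry": 0, "rz": 0, "gripper": -1},
    {"x": -80, "y": 185, "z": 150, "rx": 0, "ry": 0, "rz": 0, "gripper": -1},
  ],
)

```text
clock: 11.45
eef_pos: [456.1, 121.3, 268.4]
tcp_rot: [-3.141, -0.001, 1.312]
contact_force: [0.3, -0.3, 0.4]
opening: 0.002
grasp_force: 0.0
```

Run:
```python
from rig import r
from h import *
import cv2
a=r.grab_frame("scene");S=r.camera_params("scene");q=np.load("q.npy")
x0,y0=235,130;a=cv2.resize(a[y0:y0+140,x0:x0+160],None,fx=4,fy=4,interpolation=cv2.INTER_CUBIC)
for P in (door(0,-13,152,30),door(0,13,152,30),door(0,-13,177,30),door(0,13,177,30),[140,-100,103],[-140,-100,103],[140,100,103],[-140,100,103]):
    v=(proj(S,box2w(q,P))[0]-[x0-.4,y0-.4])*4
    cv2.circle(a,tuple(int(k) for k in v),3,(0,0,255),1)
cv2.imwrite("pics/s4.png",a)
```

```text
(no output)
```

View pics/s4.png

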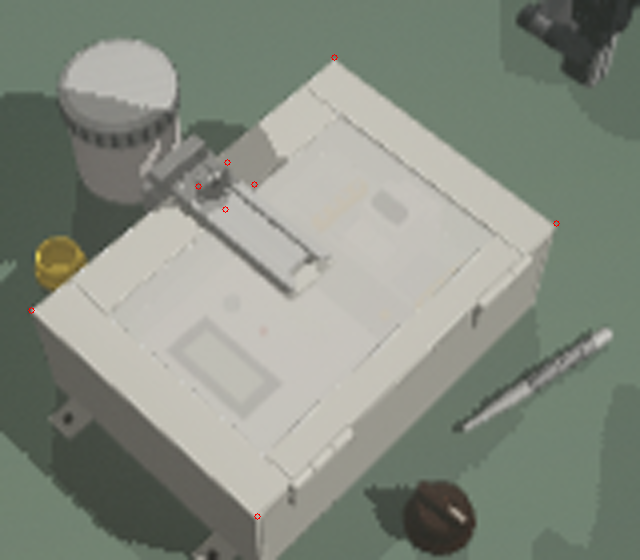

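The tab now sits at about (213,178), on the predicted home marks. The door is flat on its corner marks and the bystanders are where they were.

```bash
python3 -c "
from rig import r
print(r.sign_off())"
```

```text
the job is handed in; nothing more can be done
None
```

I pushed the door fully shut and the sealing slide home to its stop; the last picture shows no visible shift of the box or the bystanders in frame, and the job is handed in (no verdict came back).

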